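# Pump up the toy-disinfecting sprayer

## Robot

A 6-joint arm with a two-finger parallel gripper is mounted at the origin on the work surface. World frame = base frame: x ahead of the robot, y to its left, z up, the work surface at z = 0. Lengths are in m, angles in degrees, forces in N, time in s.
With the tool pointing down it reaches from about 0.35 to 0.875 m from the base axis. Payload 4.2 kg.
Tool frame: the origin (TCP) lies midway between the tips of the shut fingers; the grasp point (between the pads) lies 19 mm behind it; z points along the fingers, y is the line along which they close (so a half turn about z gives the same grasp; the last joint's range is limited). The gripper opens to 87 mm and grips with 3 to 60 N. Pads are 19 mm wide; open, the fingers measure 117 mm over their backs; the gripper's body (75 mm by 190 mm) begins 51 mm behind the grasp point.
Start: joints at [-58.35, 22.042, 0.453, 0, -68.411, -14.817], TCP at [0.181, -0.598, 0.223] pointing down, gripper open.
Joint ranges: [-179.83, 179.83], [-69.29, 118.12], [-61.27, 80.66], [-181.25, 117.63], [-171.15, -9.14], [-177.46, 177.46]. Speed limits (degrees/s): [159.86, 159.86, 180, 180, 180, 180].

## Interface

Orientations are given as a 3x3 rotation matrix whose columns are the frame's x, y, z axes.
In Python, from station import r, cams gives the robot as it stands.
- The arm moves only by the tool play_rows, never from a script. Its argument "commands" is text: rows parted by semicolons, each of 6 numbers parted by spaces: the shift along the world's x, y, z normalised to -1 to 1, where 1 is 30 mm, then the turn, a rotation vector about the world's x, y, z normalised to -1 to 1, where 1 is 0.15 rad. A call has 1 to 20 rows; each row shifts and turns the commanded pose from where the row before left it; what a row does not reach is not made up. A row lasts 1/10 s, in which the tool goes at most 50 mm and 8.59 degrees, less where a joint would pass 70% of its speed; a pose out of reach is approached as far as the arm can. A call with a number of a shift or a turn outside -1 to 1 is refused whole. A call with a gripper value outside its range is refused whole. "grip" is the finger opening in mm, from 0 to 87, set as the call begins (left out, the last holds). The fingers move at their own pace and stop on an object; the grip force is fixed at half the most. Time passes only in rows, so rows that do not move let the fingers close. It gives the time, the measured TCP pose, the force, the opening and the grip force at its end, in the units of the state.
- r.sense(): the state, without advancing time (a new reading comes with each control period).
- cams.capture(name): name is "scene" or "top" or "wrist"; returns (picture, depth): 480x640x3 uint8, blue, green, red; 480x640 float32, m along the optical axis (not along the pixel's ray), 0 where there is no reading.
- cams.camera_info(name): a dict with "mtx" (3x3 intrinsics, pixels), "R" (3x3) and "t" (3): a world point X has camera coordinates R X + t. Camera axes: x right, y down, z forward; pixel columns grow to the right and rows downward; lengths in m; the calibration is good to about 2 mm. A picture is of the moment at which its call begins: read the wrist's pose just before it. camera_info takes no time and is no camera call; for the wrist camera it gives the pose at the moment of the call.
- r.finish_job(): hands the job in; it is judged then, once.
The state is a dict: "time_s": time; "joints": joint angles; "joint_velocities": joint speeds; "effort": joint torques, N m; "tcp_pos": TCP position; "ee_rot": TCP orientation; "wrist_force": force on the tool from outside, world axes, zero at the start; "moment": the same for the moment, N m; "gripper_width": opening from 0.0 (shut) to 1.0 (fully open); "gripper_force": force on a finger pad.
Only numpy, scipy, OpenCV 4.12 (cv2) and the standard library are available. Lean on these libraries where they do the work, as an engineer would, in place of code of your own. Each camera call takes 0.05 s, during which the arm holds its last target. There are 200 camera calls.

## Task

The hand-pump sprayer has to be under pressure before the toys are disinfected: with your fingertips, press its knob well down and let it spring back up, stroke after stroke, until the pressure pin on its shoulder stands fully out, then take your hand away so that the knob comes right up again. Push only the knob, never the pin itself, and let the sprayer stand on the table where it is, not lifted or tipped over. Leave the soap bottle, the toys and the brush where they lie.

Things in the scene. Friction and masses are not known exactly. Their poses are not given: they have to be found in the camera images.
- sprayer: Loose hand pump sprayer, 0.8 kg, upright. Round off-white tank 116 mm across, 150 mm high; on it a black screw collar, a black head (68 x 42 mm, top at 226 mm) and in the middle the pump knob. A black pistol grip curves out and down to 110 mm from the axis at -x, a brass-tipped nozzle sticks out 85 mm at +x. Origin: centre of its underside, on the table; z up, x towards the nozzle.
- knob_top (a point): Centre of the flat top of the black pump knob, a disc 48 mm across and 18 mm thick on a 13 mm steel rod, on the tank's axis. 285 mm above the table when up, 250 mm when pressed fully down; moves with the knob. Nothing else of the sprayer reaches above 235 mm.
- plunger (a joint): Travel of the pump knob, m: 0 = up, 0.035 = fully down (firm stop). A spring returns it (6 N at the top, 12 N at the bottom); pressing takes 8 to 18 N. Every full stroke adds the same pressure, which stays; the knob must rise nearly fully between strokes. Short strokes add less, under 10 mm perhaps none. 4 to 7 full strokes are needed, as some pressure is left in the tank; more do no harm.
- pressure_pin (a joint): Pressure indicator: how far the pin stands out, m: 0 = level with its boss, 0.016 = fully out. It stays in while the pressure is low (so at every start), then creeps up 1 to 4 mm, and pops out in the last one or two strokes; it stays out when the knob rises.
- pin_top (a point): Centre of the top of the pressure pin: an upright brass pin 9 mm across in a black boss (22 mm across) on the tank's shoulder, 46 mm from the tank's axis on the sprayer's +y side. Its top is 170 mm above the table when in, 186 mm when fully out.
- soap: Bystander, loose: cream round soap dispenser, 66 mm across, 176 mm high, with a small white rectangular pump head and a thin spout to its +x side; it has no pistol grip and no pin. Origin: centre of its underside.
- truck: Bystander, loose: wooden toy truck 105 x 52 mm, 64 mm high, along its x. Origin: centre of its underside, on the table.
- car: Bystander, loose: wooden toy car 82 x 46 mm, 47 mm high, along its x. Origin: centre of its underside, on the table.
- wagon: Bystander, loose: wooden toy tank wagon 100 x 48 mm, 70 mm high, along its x. Origin: centre of its underside, on the table.
- track_a: Bystander, loose: straight piece of wooden toy rail, 172 x 40 mm, 12 mm thick, along its x. Origin: centre of its underside, on the table.
- track_b: Bystander, loose: curved piece of wooden toy rail, about 160 mm long, 40 mm wide, 12 mm thick. Origin: middle of its underside, on the table.
- brush: Bystander, loose: white scrubbing brush 200 x 34 mm, 32 mm high, along its x. Origin: near its middle, on the table.

How it is judged:
By the outcome, as a careful person would: the job done as asked, in the order asked, and still so for the second after the job is handed in, with the robot touching nothing.
It also fails if it takes over 58 s, if anything falls off the work surface, if the arm or the gripper's body presses on something with over 40 N, if the wrist force passes 120 N, or if a joint passes its speed limit or range.

## Working session

There is one attempt and no reset: what is moved stays moved. The work goes in short steps, Python scripts to look and compute and a tool call to move; the robot and the scene stay as the last step left them, time stands still between calls to the robot, and variables do not carry over. Pictures are saved under pics/ and viewed, at most 10 in all, crops included, and the job is handed in when it is done.

Besides the shell and the picture viewer there is one more tool, called after ">>>" by a JSON object that holds its "method" and its "body". play_rows: Moves the arm, as the interface text tells. Scaled input: -1 to 1 covers 30 mm each way for a shift and 0.15 rad each way for a turn. Its arguments: {"type":"object","properties":{"commands":{"type":"string"},"grip":{"type":"number"}},"required":["commands"]}

```bash
mkdir -p pics; python3 - <<'E'
from station import r,cams
import cv2,numpy as np
s=r.sense();print(s['time_s'],s['tcp_pos'],s['ee_rot'],s['wrist_force'],s['gripper_width'])
for n in("scene","top"):
    p,d=cams.capture(n);cv2.imwrite(f"pics/{n}0.png",p);np.save(f"pics/{n}0.npy",d)
    i=cams.camera_info(n);print(n,i)
E
```

```text
0.0 [ 0.18085372 -0.59764492  0.22148228] [[-9.57207440e-01 -2.89401953e-01 -6.52650862e-04]
 [-2.89402686e-01  9.57205329e-01  2.01056864e-03]
 [ 4.28583913e-05  2.11341017e-03 -9.99997766e-01]] [-0.56605465  0.13893717 -0.63516148] 1.0030388687262966
scene {'mtx': array([[498.7126246 ,   0.        , 315.79164186],
       [  0.        , 498.7126246 , 245.05064974],
       [  0.        ,   0.        ,   1.        ]]), 'R': array([[ 0.32163667,  0.94674869, -0.01472288],
       [ 0.77309734, -0.27155661, -0.57321681],
       [-0.54669036,  0.17298533, -0.81927146]]), 't': array([-0.16430335, -0.31066811,  1.77037582])}
top {'mtx': array([[438.64342447,   0.        , 313.56544757],
       [  0.        , 438.64342447, 233.914289  ],
       [  0.        ,   0.        ,   1.        ]]), 'R': array([[-0.00325665, -0.99996315, -0.00794274],
       [-0.98906463,  0.0043921 , -0.14741734],
       [ 0.1474468 ,  0.00737579, -0.98904249]]), 't': array([0.01960144, 0.54189141, 1.09605846])}
```

View pics/scene0.png

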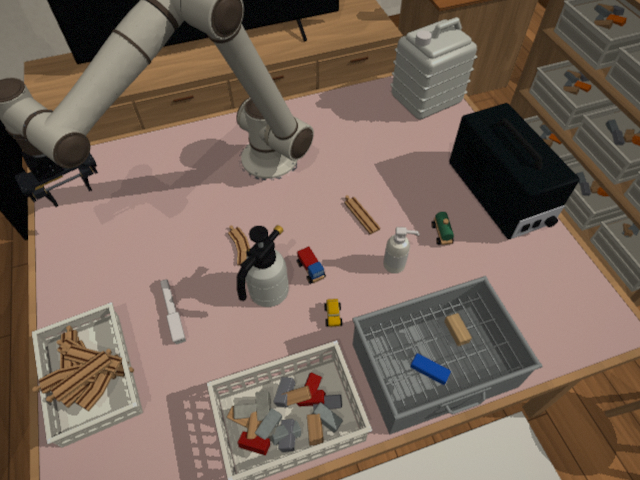

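View pics/top0.png

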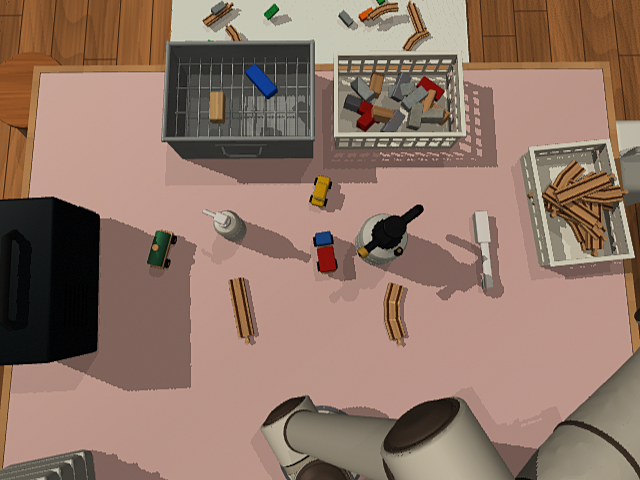

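The sprayer stands at about (265,265) in the scene view, with its knob at (260,235), and at about (383,238) in the top view. There the nozzle tip is near (362,252), the grip near (415,212) and the pin boss near (399,251). Next I'll measure the knob.

```bash
cat > h.py <<'E'
import cv2,numpy as np
from station import r,cams
def cloud(n,d):
    i=cams.camera_info(n);K=i['mtx'];v,u=np.mgrid[:480,:640]
    c=np.stack([(u-K[0,2])/K[0,0]*d,(v-K[1,2])/K[1,1]*d,d],-1)
    return (c-i['t'])@i['R']
E
python3 - <<'E'
from h import *
for n,b in(("top",(340,190,440,280)),("scene",(225,215,300,310))):
    P=cloud(n,np.load(f"pics/{n}0.npy"))
    p=cv2.imread(f"pics/{n}0.png")
    x0,y0,x1,y1=b;S=np.zeros((480,640),bool);S[y0:y1,x0:x1]=1
    for lo,hi in((.278,.295),(.225,.235),(.19,.222),(.162,.176)):
        m=S&(P[...,2]>lo)&(P[...,2]<hi);q=P[m]
        if len(q): print(n,lo,len(q),q.mean(0).round(4),q.min(0).round(3),q.max(0).round(3),(q[:,:2].min(0)+q[:,:2].max(0))/2)
    hsv=cv2.cvtColor(p,cv2.COLOR_BGR2HSV)
    m=S&(hsv[...,1]>120)&(hsv[...,2]>90)&(P[...,2]>.14)
    k,l,st,ce=cv2.connectedComponentsWithStats(m.astype(np.uint8))
    for j in range(1,k):
        if st[j,4]>2: print(' brass',ce[j],st[j,4],np.median(P[l==j],0).round(3))
    c=p[y0:y1,x0:x1];cv2.imwrite(f"pics/{n}c.png",cv2.resize(c,None,fx=6,fy=6,interpolation=cv2.INTER_CUBIC))
E
```

```text
top 0.278 432 [ 0.521  -0.1479  0.2851] [ 0.498 -0.173  0.278] [ 0.544 -0.125  0.29 ] [ 0.52132732 -0.1489452 ]
top 0.225 239 [ 0.5296 -0.1598  0.228 ] [ 0.47  -0.213  0.225] [ 0.571 -0.081  0.235] [ 0.52080545 -0.14695921]
top 0.19 424 [ 0.516  -0.1434  0.2096] [ 0.465 -0.228  0.19 ] [ 0.585 -0.078  0.222] [ 0.52482935 -0.15303606]
top 0.162 209 [ 0.5043 -0.147   0.1664] [ 0.476 -0.189  0.162] [ 0.56  -0.107  0.175] [ 0.51826393 -0.14786571]
 brass [362.55882353 251.33823529] 68 [ 0.477 -0.089  0.223]
 brass [399. 250.] 9 [ 0.485 -0.177  0.171]
scene 0.278 257 [ 0.525  -0.1503  0.2856] [ 0.498 -0.173  0.279] [ 0.548 -0.127  0.292] [ 0.52262534 -0.15016434]
scene 0.225 269 [ 0.535  -0.1618  0.2285] [ 0.469 -0.213  0.225] [ 0.572 -0.089  0.235] [ 0.52061711 -0.15098937]
scene 0.19 470 [ 0.5433 -0.1597  0.2087] [ 0.47  -0.232  0.19 ] [ 0.589 -0.08   0.222] [ 0.52934132 -0.15611418]
scene 0.162 206 [ 0.5526 -0.1624  0.1674] [ 0.479 -0.237  0.162] [ 0.592 -0.107  0.176] [ 0.53545238 -0.17200154]
 brass [278.64102564 228.87179487] 39 [ 0.48  -0.089  0.222]
```

View pics/topc.png

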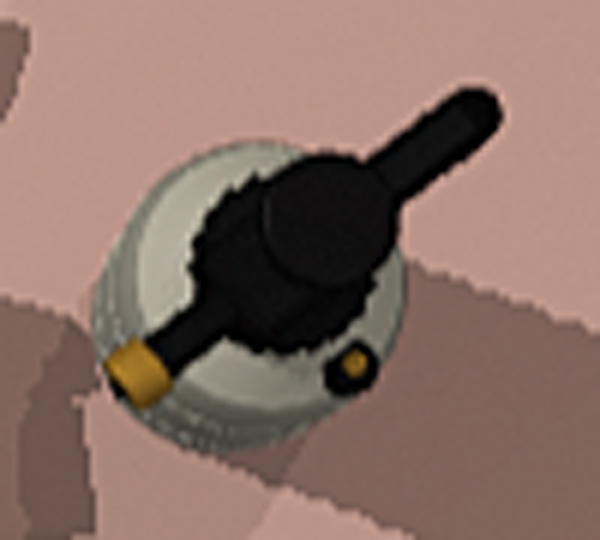

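The knob measures (0.5215, -0.149) with its top at 0.285 m, and the two cameras agree. The pin is 46 mm from the axis, as specified. I'll shut the fingers, lift, and travel to a point above the knob.

>>> {"method": "play_rows", "body": {"commands": "0 0 0.85 0 0 0;0 0 0.85 0 0 0;0 0 0.85 0 0 0;0 0 0.85 0 0 0;0.757 0.997 0 0 0 0;0.757 0.997 0 0 0 0;0.757 0.997 0 0 0 0;0.757 0.997 0 0 0 0;0.757 0.997 0 0 0 0;0.757 0.997 0 0 0 0;0.757 0.997 0 0 0 0;0.757 0.997 0 0 0 0;0.757 0.997 0 0 0 0;0.757 0.997 0 0 0 0;0.757 0.997 0 0 0 0;0.757 0.997 0 0 0 0;0.757 0.997 0 0 0 0;0 0 0 0 0 0;0 0 0 0 0 0;0 0 0 0 0 0", "grip": 0}}

```text
time_s: 2.1
tcp_pos: [0.4757, -0.2098, 0.3243]
ee_rot: [[-0.957, -0.289, -0.001], [-0.289, 0.957, 0.0], [0.001, 0.0, -1.0]]
wrist_force: [0.6, -0.5, -0.0]
gripper_width: 0.007
gripper_force: 0.0
```

>>> {"method": "play_rows", "body": {"commands": "0.51 0.675 0 0 0 0;0.51 0.675 0 0 0 0;0.51 0.675 0 0 0 0;0 0 -0.4 0 0 0;0 0 -0.4 0 0 0;0 0 0 0 0 0;0 0 0 0 0 0"}}

```text
time_s: 2.8
tcp_pos: [0.5213, -0.1497, 0.3002]
ee_rot: [[-0.958, -0.288, -0.001], [-0.288, 0.958, -0.0], [0.001, -0.0, -1.0]]
wrist_force: [0.3, 0.7, 0.4]
gripper_width: 0.006
gripper_force: 0.0
```

```bash
python3 - <<'E'
from h import *
s=r.sense();print(s['tcp_pos'],s['wrist_force'])
p,d=cams.capture("scene");cv2.imwrite("pics/s1.png",cv2.resize(p[150:310,180:340],(640,640)[:2])[:600])
E
```

```text
[ 0.52132587 -0.14965399  0.30021135] [0.27038854 0.66176149 0.44269769]
```

View pics/s1.png

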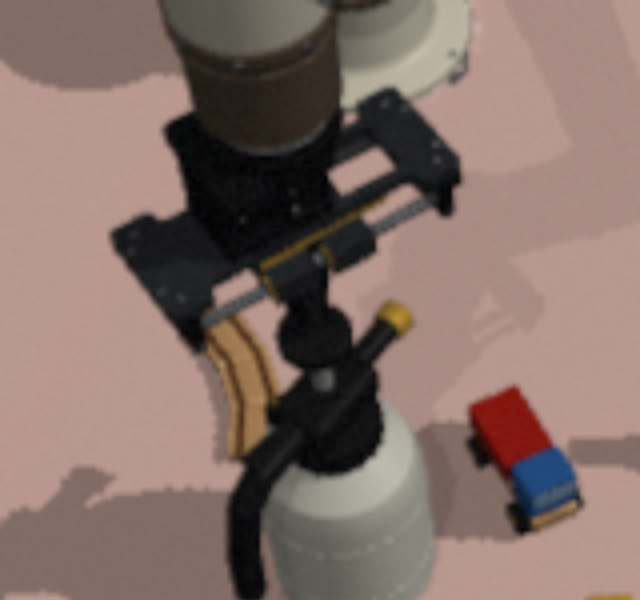

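The shut fingertips are centred over the knob, at about (315,300) to (315,335) in the crop. I'll make the first stroke gently.

>>> {"method": "play_rows", "body": {"commands": "0 0 -0.4 0 0 0;0 0 -0.3 0 0 0;0 0 -0.3 0 0 0;0 0 -0.3 0 0 0;0 0 -0.2 0 0 0;0 0 0 0 0 0;0 0 0 0 0 0"}}

```text
time_s: 3.55
tcp_pos: [0.5227, -0.1491, 0.2583]
ee_rot: [[-0.957, -0.29, 0.003], [-0.29, 0.957, -0.002], [-0.003, -0.003, -1.0]]
wrist_force: [-2.7, 1.6, 11.0]
gripper_width: 0.006
gripper_force: 5.7
```

>>> {"method": "play_rows", "body": {"commands": "0 0 -0.15 0 0 0;0 0 -0.15 0 0 0;0 0 0 0 0 0;0 0 0 0 0 0"}}

```text
time_s: 3.95
tcp_pos: [0.523, -0.1493, 0.2504]
ee_rot: [[-0.957, -0.291, 0.005], [-0.291, 0.957, -0.002], [-0.004, -0.004, -1.0]]
wrist_force: [-3.8, 1.9, 16.1]
gripper_width: 0.004
gripper_force: 7.5
```

>>> {"method": "play_rows", "body": {"commands": "0 0 0.6 0 0 0;0 0 0.6 0 0 0;0 0 0.4 0 0 0;0 0 0 0 0 0;0 0 0 0 0 0;0 0 0 0 0 0"}}

```text
time_s: 4.55
tcp_pos: [0.5214, -0.1484, 0.2928]
ee_rot: [[-0.957, -0.289, -0.003], [-0.289, 0.957, 0.001], [0.003, 0.001, -1.0]]
wrist_force: [-0.5, -0.8, 0.3]
gripper_width: 0.005
gripper_force: 0.0
```

```bash
python3 - <<'E'
from h import *
s=r.sense();print(s['tcp_pos'],s['wrist_force'],s['time_s'])
p,d=cams.capture("top");P=cloud("top",d);hsv=cv2.cvtColor(p,cv2.COLOR_BGR2HSV)
S=np.zeros((480,640),bool);S[190:290,330:450]=1
m=S&(hsv[...,1]>120)&(hsv[...,2]>70)&(P[...,2]>.14)
k,l,st,ce=cv2.connectedComponentsWithStats(m.astype(np.uint8))
for j in range(1,k):
    if st[j,4]>2: print(' brass',ce[j],st[j,4],np.median(P[l==j],0).round(3))
i=cams.camera_info("wrist");print(i['mtx'],i['mtx']@(i['R']@[.485,-.177,.17]+i['t']))
cv2.imwrite("pics/t1.png",cv2.resize(p[170:310,320:460],(600,600)))
E
```

```text
[ 0.52142277 -0.1484463   0.2928214 ] [-0.49951968 -0.83063943  0.2674838 ] 4.55
 brass [391.42857143 238.        ] 7 [ 0.483 -0.125  0.382]
 brass [362.55555556 252.65079365] 63 [ 0.473 -0.09   0.222]
 brass [398.75       250.33333333] 12 [ 0.484 -0.177  0.17 ]
[[383.83378171   0.         317.2377723 ]
 [  0.         383.83378171 249.94157129]
 [  0.           0.           1.        ]] [82.77739762 52.17737713  0.28200321]
```

View pics/t1.png

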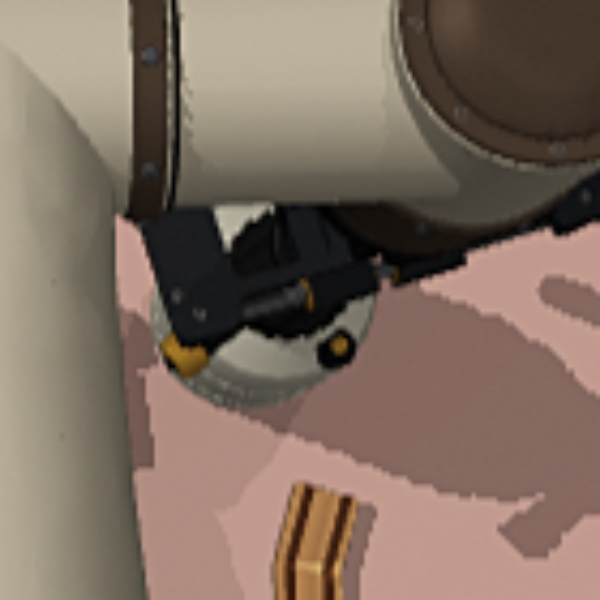

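The pin is visible from the top at full-picture pixel (399,250), still in, with its height measured at 0.170 m. I'll carry on with full strokes.

>>> {"method": "play_rows", "body": {"commands": "0 0 -0.5 0 0 0;0 0 -0.5 0 0 0;0 0 -0.4 0 0 0;0 0 -0.2 0 0 0;0 0 0 0 0 0;0 0 0 0 0 0;0 0 0 0 0 0;0 0 0.6 0 0 0;0 0 0.6 0 0 0;0 0 0.4 0 0 0;0 0 0 0 0 0;0 0 0 0 0 0;0 0 0 0 0 0;0 0 -0.5 0 0 0;0 0 -0.5 0 0 0;0 0 -0.4 0 0 0;0 0 -0.2 0 0 0;0 0 0 0 0 0;0 0 0 0 0 0;0 0 0 0 0 0"}}

```text
time_s: 6.6
tcp_pos: [0.5233, -0.1492, 0.2504]
ee_rot: [[-0.957, -0.291, 0.005], [-0.291, 0.957, -0.002], [-0.004, -0.004, -1.0]]
wrist_force: [-2.6, 2.4, 15.3]
gripper_width: 0.004
gripper_force: 8.0
```

>>> {"method": "play_rows", "body": {"commands": "0 0 0.6 0 0 0;0 0 0.6 0 0 0;0 0 0.4 0 0 0;0 0 0 0 0 0;0 0 0 0 0 0;0 0 0 0 0 0"}}

```text
time_s: 7.2
tcp_pos: [0.5213, -0.1485, 0.2927]
ee_rot: [[-0.957, -0.289, -0.004], [-0.289, 0.957, 0.001], [0.003, 0.002, -1.0]]
wrist_force: [-0.1, -0.5, -0.0]
gripper_width: 0.007
gripper_force: 0.0
```

```bash
cat > pin.py <<'E'
from h import *
s=r.sense();print(s['tcp_pos'],s['wrist_force'],s['time_s'])
p,d=cams.capture("top");P=cloud("top",d);hsv=cv2.cvtColor(p,cv2.COLOR_BGR2HSV)
S=np.zeros((480,640),bool);S[190:290,330:450]=1
m=S&(hsv[...,1]>120)&(hsv[...,2]>70)&(P[...,2]>.14)
k,l,st,ce=cv2.connectedComponentsWithStats(m.astype(np.uint8))
for j in range(1,k):
    if st[j,4]>2: print(' brass',ce[j],st[j,4],np.median(P[l==j],0).round(3),P[l==j].max(0).round(3))
cv2.imwrite("pics/t2.png",cv2.resize(p[170:310,320:460],(600,600)))
E
python3 pin.py
```

```text
[ 0.5213448  -0.14846433  0.29270092] [-0.12696544 -0.53489046 -0.04351558] 7.2
 brass [391.42857143 238.        ] 7 [ 0.482 -0.125  0.383] [ 0.488 -0.122  0.386]
 brass [362.55555556 252.65079365] 63 [ 0.473 -0.09   0.222] [ 0.484 -0.078  0.227]
 brass [399.  249.8] 10 [ 0.484 -0.176  0.178] [ 0.488 -0.174  0.18 ]
```

The pin is creeping up and the sprayer hasn't shifted. Two more strokes.

>>> {"method": "play_rows", "body": {"commands": "0 0 -0.5 0 0 0;0 0 -0.5 0 0 0;0 0 -0.4 0 0 0;0 0 -0.2 0 0 0;0 0 0 0 0 0;0 0 0 0 0 0;0 0 0 0 0 0;0 0 0.6 0 0 0;0 0 0.6 0 0 0;0 0 0.4 0 0 0;0 0 0 0 0 0;0 0 0 0 0 0;0 0 0 0 0 0;0 0 -0.5 0 0 0;0 0 -0.5 0 0 0;0 0 -0.4 0 0 0;0 0 -0.2 0 0 0;0 0 0 0 0 0;0 0 0 0 0 0;0 0 0 0 0 0"}}

```text
time_s: 9.25
tcp_pos: [0.5233, -0.1492, 0.2504]
ee_rot: [[-0.957, -0.291, 0.005], [-0.291, 0.957, -0.002], [-0.004, -0.004, -1.0]]
wrist_force: [-3.6, 2.4, 15.8]
gripper_width: 0.008
gripper_force: 8.0
```

>>> {"method": "play_rows", "body": {"commands": "0 0 0.6 0 0 0;0 0 0.6 0 0 0;0 0 0.4 0 0 0;0 0 0 0 0 0;0 0 0 0 0 0;0 0 0 0 0 0"}}

```text
time_s: 9.85
tcp_pos: [0.5213, -0.1485, 0.2927]
ee_rot: [[-0.957, -0.289, -0.004], [-0.289, 0.957, 0.0], [0.003, 0.002, -1.0]]
wrist_force: [0.7, -0.1, 1.0]
gripper_width: 0.007
gripper_force: 0.0
```

```bash
python3 pin.py
```

```text
[ 0.52132476 -0.14849057  0.29266252] [ 0.6605613  -0.08195589  1.01580258] 9.85
 brass [392.  239.5] 4 [ 0.48  -0.126  0.384] [ 0.483 -0.126  0.384]
 brass [362.55555556 252.65079365] 63 [ 0.474 -0.089  0.221] [0.484 0.009 1.164]
 brass [400.  249.5] 12 [ 0.484 -0.177  0.185] [ 0.488 -0.175  0.187]
```

The pin now measures 0.185 to 0.187 m, so it looks fully out. Extra strokes do no harm, so I'll add two for certainty, then retract.

>>> {"method": "play_rows", "body": {"commands": "0 0 -0.5 0 0 0;0 0 -0.5 0 0 0;0 0 -0.4 0 0 0;0 0 -0.2 0 0 0;0 0 0 0 0 0;0 0 0 0 0 0;0 0 0 0 0 0;0 0 0.6 0 0 0;0 0 0.6 0 0 0;0 0 0.4 0 0 0;0 0 0 0 0 0;0 0 0 0 0 0;0 0 0 0 0 0;0 0 -0.5 0 0 0;0 0 -0.5 0 0 0;0 0 -0.4 0 0 0;0 0 -0.2 0 0 0;0 0 0 0 0 0;0 0 0 0 0 0;0 0 0 0 0 0"}}

```text
time_s: 11.9
tcp_pos: [0.5233, -0.1492, 0.2504]
ee_rot: [[-0.957, -0.291, 0.005], [-0.291, 0.957, -0.003], [-0.004, -0.004, -1.0]]
wrist_force: [-3.7, 3.0, 15.9]
gripper_width: 0.004
gripper_force: 8.0
```

>>> {"method": "play_rows", "body": {"commands": "0 0 0.6 0 0 0;0 0 0.6 0 0 0;0 0 0.6 0 0 0;0 0 0.6 0 0 0;0 0 0.6 0 0 0;-0.7 -0.9 0 0 0 0;-0.7 -0.9 0 0 0 0;-0.7 -0.9 0 0 0 0;-0.7 -0.9 0 0 0 0;-0.7 -0.9 0 0 0 0;-0.7 -0.9 0 0 0 0;-0.7 -0.9 0 0 0 0;-0.7 -0.9 0 0 0 0;-0.7 -0.9 0 0 0 0;-0.7 -0.9 0 0 0 0;-0.7 -0.9 0 0 0 0;0 0 0 0 0 0;0 0 0 0 0 0;0 0 0 0 0 0;0 0 0 0 0 0"}}

```text
time_s: 13.9
tcp_pos: [0.2917, -0.445, 0.3364]
ee_rot: [[-0.957, -0.291, -0.0], [-0.291, 0.957, 0.0], [0.0, 0.0, -1.0]]
wrist_force: [-0.6, -0.0, 0.2]
gripper_width: 0.003
gripper_force: 0.0
```

```bash
python3 pin.py; python3 - <<'E'
from h import *
p,d=cams.capture("top");P=cloud("top",d)[190:280,340:440];q=P[(P[...,2]>.278)&(P[...,2]<.295)];print(len(q),q.mean(0))
cv2.imwrite("pics/t3.png",p)
E
```

```text
[ 0.29167482 -0.44495509  0.3363517 ] [-0.55537799 -0.03984724  0.18963958] 13.9
 brass [362.64197531 251.74074074] 81 [ 0.475 -0.09   0.222] [ 0.488 -0.078  0.228]
 brass [400.  249.5] 12 [ 0.484 -0.177  0.185] [ 0.488 -0.175  0.187]
430 [ 0.5211114  -0.1478226   0.28523656]
```

View pics/t3.png

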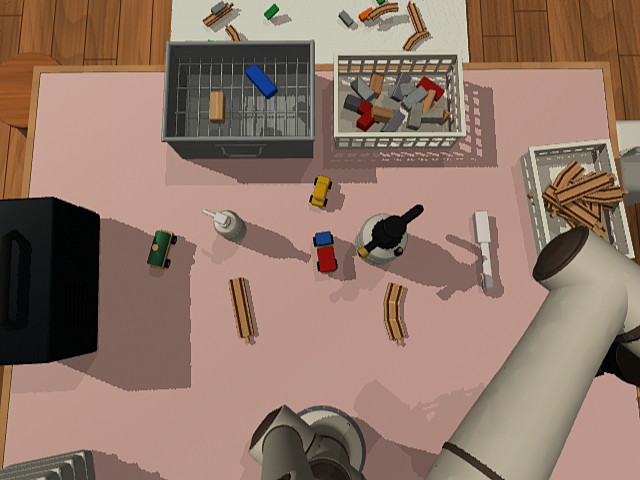

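The sprayer is still at (383,238) and every other object is where it was. The pin is out at (400,250), the knob is back up at 0.285 m, and the arm is clear.

```bash
python3 -c "
from station import r
print(r.finish_job())"
```

```text
the job is handed in; nothing more can be done
None
```

The sprayer is under pressure and the job is handed in: after seven full strokes the pin measured fully out (0.185 m against 0.186 m), the knob came right back up, and nothing else moved.

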